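# Move the charged battery from the charger to the label printer

### The job

Pinch the two sprung tabs of the battery pack together to free it from the charger, lift it out, and seat it in the open battery bay on top of the label printer so that it is locked in, with both tabs sprung back out and holding it. Do not yank or force the pack, and press it down against the bay's sprung contact plate gently, just far enough to latch. Let go of it, and leave the other things on the counter where they are.

Things in the scene. Friction and masses are not known exactly. Their poses are not given: they have to be found in the camera images.
- pack_centre (a point): Centre, half-way up, of the grey battery pack, 50 (own x) x 33 (own y) x 78 mm high (own z, up), 0.14 to 0.27 kg, snapped upright into the charger. On its +y and -y sides are black sprung tabs, 58 mm over both heads at rest, 48 mm fully pinched. Heads: 22 mm wide along x, 11 to 37 mm above this point. A pinched pack is held and carried by its tabs.
- pack_foot (a point): Centre of the pack's underside. The lowest 36 mm (50 x 44 mm) go into a pocket. Each tab's stem runs down to a barb, ramped below, flat on top 25 mm above this point; it catches under the pocket's ledge until that tab is pinched in by 3 mm or more. The pack fits either way round (half turn about z).
- tab_left (a joint): Inward travel of the tab on the pack's +y side, in m: 0 sprung out, 0.005 fully pinched (hard stop). Its spring takes 3.6 N at the start and 9.6 N fully pinched.
- tab_right (a joint): The same for the tab on the pack's -y side.
- charger_mouth (a point): Centre of the mouth of the charger's pocket, level with its rim, 48 mm above the counter. The charger is a low white block about 105 x 90 mm, fixed; its x, y axes are the pack's at the start. The seated pack's centre is 3 mm above this point; once pinched it slides straight up, free after 36 mm. Keep the force between them under 40 N, also while the closing jaws drag on the pack.
- printer_deck (a point): Centre of the label printer's top, 88 mm above the counter. The printer is a white box 160 (x) x 130 (y) x 88 mm, fixed, label slot in its -x face. The black battery bay, a pocket like the charger's, stands in it, centred on this point with the same axes. The bay is clamped at a height that is not measured: its rim is 2 to 18 mm above this point, so the depth has to be felt.
- plate (a joint): Travel of the steel contact plate in the bay, m: 0 up, 0.012 bottomed. Spring: 4 N to start, then 2 N per mm. The pack's foot meets it 32 mm below the rim; 3 mm farther (10 N) the barbs are under the ledge. Go 2 to 3 mm past that (14 to 16 N), as letting go may draw the pack up a little; beyond 8.5 mm (21 N) the contacts bend. Latched, it reads 0.003. Not latched, it pushes the pack up.
- printer_slot (a point): Label slot in the middle of the printer's -x face, 30 mm above the counter. Of the bay: its throat is 54 (printer's x) x 48 mm (y), widened by 2.5 mm a side over the top 5 mm as a lead-in; the ledge's underside is 10 mm below the rim. The pack goes in upright with its own x along the printer's x, tabs kept pinched. Never force it against the bay with 40 N.
- pot_at (a point): Bystander: clear round tub 94 mm wide, 62 mm high, with a white shell inside; point at its centre.
- shell_at (a point): Bystander: small white sea shell, 34 mm wide, 28 mm high; its centre.
- tape_at (a point): Bystander: spare roll of tape lying flat, 92 mm across, 24 mm high; its centre.
- phone_at (a point): Bystander: black phone lying flat, 150 x 74 x 9 mm; its centre.
- knife_at (a point): Bystander: grey box knife, 125 x 20 x 14 mm; its centre.
Things that resemble listed ones, but are neither listed nor needed, are in the scene too. Leave any turquoise look-alike of the part that bears pack_centre alone.

How it is judged (in metres and radians):
On the way, in this order (a step that is already met when the one before it is completed fails the run):
1. both tabs pinched in while the pack is in the charger (value of joint each of tab_left, tab_right above 0.0033 m and distance between pack_centre and charger_mouth below 0.025 m), for 0.1 s.
2. the pack lifted clear of the charger (distance between pack_centre and charger_mouth above 0.045 m), for 0.1 s.
At the end, for the whole second after the job is handed in: The pack is locked in the printer's bay and let go: both tabs sprung out (within 1.5 mm of rest), the sprung contact plate held down by it (1.8 to 4.5 mm), its centre within 6 mm sideways of the bay's centre, upright within 7 degrees and at rest (value of joint each of tab_left, tab_right below 0.0015 m and value of joint plate between 0.0018 and 0.0045 m and horizontal distance between pack_centre and printer_deck below 0.006 m and angle between pack_centre's own z axis and vertical below 0.12 rad and linear speed of pack below 0.02 m/s); the robot touches nothing.
It fails at once if the pack yanked or forced against the charger with more than 40 N (contact force between pack and charger above 40 N).
It fails at once if the pack forced into the printer's bay with more than 40 N (contact force between pack and bay above 40 N).
It fails at once if the contact plate pressed down more than 8.5 mm (value of joint plate above 0.0085 m).
It fails at once if a bystander pushed more than 25 mm (distance of any of pot_at, shell_at, tape_at, phone_at, knife_at from where it was at the start of the episode above 0.025 m).
It also fails if it takes over 58 s, if anything falls off the work surface, if the arm or the gripper's body presses on something with over 40 N, if the wrist force passes 120 N, or if a joint passes its speed limit or range.

### The arm

A 6-joint arm with a two-finger parallel gripper is mounted at the origin on the work surface. World frame = base frame: x ahead of the robot, y to its left, z up, the work surface at z = 0. Lengths are in m, angles in degrees, forces in N, time in s.
With the tool pointing down it reaches from about 0.25 to 0.725 m from the base axis. Payload 4 kg.
Tool frame: the origin (TCP) lies midway between the tips of the shut fingers; the grasp point (between the pads) lies 19 mm behind it (manip.grip_point_offset is the distance from the TCP to the grasp point, in m); z points along the fingers, y is the line along which they close (so a half turn about z gives the same grasp; the last joint's range is limited). The gripper opens to 85 mm and grips with 20 to 120 N. Pads are 22 mm wide; open, the fingers measure 114 mm over their backs; the gripper's body (76 mm by 85 mm) begins 54 mm behind the grasp point. The pads swing forward as they close: fully open they stand 13 mm farther back than shut.
Start: joints at [-67.666, 13.785, 0.286, 76.501, 0, 90], TCP at [0.19, -0.462, 0.231] pointing down, gripper open.
Joint ranges: [-155.79, 155.79], [-60.16, 107.12], [-62.33, 73.08], [-114, 123.19], [-81.49, 82.49], [-180, 180]. Speed limits (degrees/s): [159.86, 159.86, 180, 180, 180, 180].

### API

Orientations are given as a 3x3 rotation matrix whose columns are the frame's x, y, z axes.
In Python, from plant import get_obs, vision, manip gives the robot as it stands.
- The arm moves only by the tool servo_tool, never from a script. Its argument "moves" is a list of rows, each an object with "dp": the shift along the tool's x, y, z in m, a list of three; "turn": the turn, a rotation vector about the tool's x, y, z in rad, a list of three; "gripper": the closure, from 0 (fully open) to 1 (shut). A call has exactly 10 rows; each row shifts and turns the commanded pose from where the row before left it, along the tool's axes as they then stand; what a row does not reach is not made up. A row lasts 1/12 s, in which the tool goes at most 41.7 mm and 7.16 degrees, less where a joint would pass 70% of its speed; a pose out of reach is approached as far as the arm can. A call with a gripper value outside its range is refused whole. The fingers move at their own pace and stop on an object; "force" is the grip in N (left out, the last holds). Time passes only in rows, so rows that do not move let the fingers close, or fill a call up. It gives the time, the measured TCP pose, the force, the opening and the grip force at its end, in the units of the state.
- get_obs(): the state, without advancing time (a new reading comes with each control period).
- vision.snapshot(name): name is "side" or "top"; returns a dict with "frame" (384x512x3 uint8, blue, green, red), "depth" (384x512 float32, m along the optical axis (not along the pixel's ray), 0 where there is no reading), "fovy" (degrees; the focal length in pixels is half the picture's height over the tangent of half this angle, whatever the lens; pixels are square), "cx", "cy" (the principal point, pixels), "R" (3x3) and "t" (3): a world point X has camera coordinates R X + t. Camera axes: x right, y down, z forward; pixel columns grow to the right and rows downward; lengths in m; the calibration is good to about 2 mm. A picture is of the moment at which its call begins.
- manip.finish_job(): hands the job in; it is judged then, once.
The state is a dict: "clock": time; "qpos": joint angles; "joint_vel": joint speeds; "effort": joint torques, N m; "ee_pos": TCP position; "tcp_rot": TCP orientation; "contact_force": force on the tool from outside, world axes, zero at the start; "wrist_torque": the same for the moment, N m; "opening": finger opening in m; "gripper_force": force on a finger pad.
Only numpy, scipy, OpenCV 4.12 (cv2) and the standard library are available. Lean on these libraries where they do the work, as an engineer would, in place of code of your own. Each camera call takes 0.05 s, during which the arm holds its last target. There are 200 camera calls.

## Working session

There is one attempt and no reset: what is moved stays moved. The work goes in short steps, Python scripts to look and compute and a tool call to move; the robot and the scene stay as the last step left them, time stands still between calls to the robot, and variables do not carry over. Pictures are saved under pics/ and viewed, at most 10 in all, crops included, and the job is handed in when it is done.

Besides the shell and the picture viewer there is one more tool, called as name(argument=value, ...) on one line, values as JSON. servo_tool: Moves the arm, as the interface text tells. Its arguments: {"type":"object","properties":{"moves":{"type":"array","items":{"type":"object","properties":{"dp":{"type":"array","items":{"type":"number"}},"turn":{"type":"array","items":{"type":"number"}},"gripper":{"type":"number"}}}},"force":{"type":"number"}},"required":["moves"]}

```bash
mkdir -p pics; ls; cat > h.py <<'E'
import numpy as np, cv2
from plant import get_obs, vision, manip
def snap(n):
    s=vision.snapshot(n); s['f']=s['frame'].shape[0]/2/np.tan(np.radians(s['fovy'])/2)
    s['R']=np.array(s['R']); s['t']=np.array(s['t']); return s
def onplane(s,u,v,z):
    d=s['R'].T@np.array([(u-s['cx'])/s['f'],(v-s['cy'])/s['f'],1]); c=-s['R'].T@s['t']
    return c+d*(z-c[2])/d[2]
def cloud(s):
    h,w=s['depth'].shape; u,v=np.meshgrid(np.arange(w),np.arange(h)); d=s['depth']
    P=np.stack([(u-s['cx'])/s['f']*d,(v-s['cy'])/s['f']*d,d],-1)
    return (P-s['t'])@s['R']
E
python3 - <<'E'
from h import *
import pickle
for n in('top','side'):
    s=snap(n); pickle.dump(s,open(n+'.pkl','wb')); cv2.imwrite(f'pics/{n}0.png',s['frame']); print(n,s['f'],s['cx'],s['cy'],-s['R'].T@s['t'],s['R'])
o=get_obs(); print(o)
E
```

```text
pics
top 395.9523172051396 251.84183540181647 191.9612701128576 [ 0.50988041 -0.05135771  0.96394293] [[ 0.00210385 -0.99999055  0.00380556]
 [-0.99739034 -0.00237299 -0.07215864]
 [ 0.07216699 -0.00364381 -0.99738591]]
side 431.0134933152694 256.13577598912184 188.93253925639956 [ 0.39277863 -0.72790031  0.75852556] [[ 0.9787974  -0.20455459  0.0106336 ]
 [-0.13272378 -0.67291535 -0.72771514]
 [ 0.15601299  0.71087436 -0.68579705]]
{'clock': 0.1, 'qpos': array([-6.76673729e+01,  1.38283538e+01,  2.22614487e-01,  7.65020066e+01,
       -1.93240264e-03,  9.00000747e+01]), 'joint_vel': array([ 0.0456155 , -0.00776541,  0.11472013, -0.11984361,  0.05565563,
       -0.02849184]), 'effort': array([ 1.11941277e-03, -3.73136902e+01,  2.53010774e+01,  1.08423375e-02,
        2.08534357e-04, -1.00619016e-05]), 'ee_pos': array([ 0.18977007, -0.4619847 ,  0.23050574]), 'tcp_rot': array([[ 9.24993958e-01,  3.79981082e-01, -7.45762738e-04],
       [ 3.79981812e-01, -9.24992347e-01,  1.72665345e-03],
       [-3.37291793e-05, -1.88052029e-03, -9.99998231e-01]]), 'contact_force': array([ 0.62975985,  0.51756244, -0.1142819 ]), 'wrist_torque': array([0.03234509, 0.04637527, 0.01077543]), 'gripper_force': 0.0, 'opening': 0.0854680608990282}
```

View pics/top0.png

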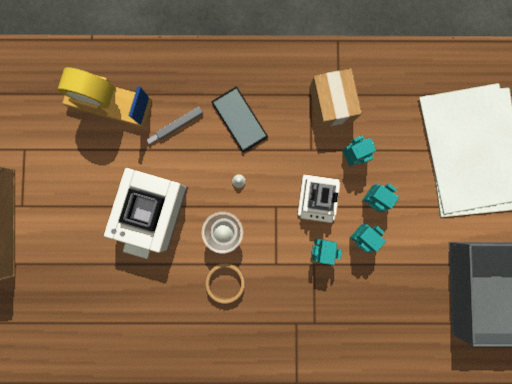

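View pics/side0.png

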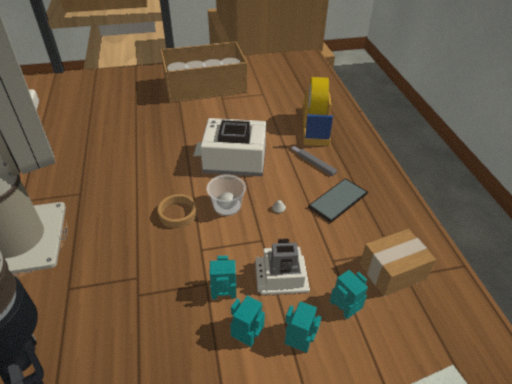

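The top view shows the grey pack in the white charger at (321,196), and the printer with its black bay at (146,210). The label tongue is at (137,250), so the slot faces toward the robot. Things that could be mistaken for the pack are the turquoise look-alikes at top (360,150), (381,197), (369,237) and (326,251). By its description, the pack is the grey one in the charger. The side view agrees, with the pack at (286,258).

```bash
python3 - <<'E'
from h import *
import pickle
s=pickle.load(open('top.pkl','rb')); q=pickle.load(open('side.pkl','rb'))
a=cv2.resize(s['frame'][165:235,285:355],(400,400),interpolation=cv2.INTER_CUBIC)
b=cv2.resize(s['frame'][160:265,95:200],(400,400),interpolation=cv2.INTER_CUBIC)
cv2.imwrite('pics/crop0.png',np.hstack([a,b]))
def rect(P,m,name):
    X=P[m][:,:2]; r=cv2.minAreaRect((X*1000).astype(np.float32)); print(name,m.sum(),r,'zmed',np.median(P[m][:,2]))
    return r
P=cloud(s); v,u=np.mgrid[:384,:512]
ch=(u>290)&(u<350)&(v>165)&(v<230)&(s['depth']>0)
pr=(u>95)&(u<195)&(v>160)&(v<265)&(s['depth']>0)
for n,reg in(('ch',ch),('pr',pr)):
    z=P[...,2][reg]; h,e=np.histogram(z,np.arange(-.01,.14,.004)); print(n,[(round(e[i],3),int(h[i])) for i in range(len(h)) if h[i]>10])
rect(P,ch&(P[...,2]>.03)&(P[...,2]<.06),'charger')
rect(P,ch&(P[...,2]>.08),'pack')
rect(P,ch&(P[...,2]>.058)&(P[...,2]<.08),'heads')
rect(P,pr&(P[...,2]>.08)&(P[...,2]<.1),'printer')
rect(P,pr&(P[...,2]>.092),'bay')
E
```

```text
ch [(np.float64(-0.006), 95), (np.float64(-0.002), 1495), (np.float64(0.002), 533), (np.float64(0.006), 59), (np.float64(0.01), 185), (np.float64(0.014), 31), (np.float64(0.018), 104), (np.float64(0.022), 144), (np.float64(0.026), 21), (np.float64(0.03), 14), (np.float64(0.034), 12), (np.float64(0.038), 21), (np.float64(0.042), 60), (np.float64(0.046), 364), (np.float64(0.05), 100), (np.float64(0.054), 22), (np.float64(0.058), 13), (np.float64(0.062), 11), (np.float64(0.066), 19), (np.float64(0.07), 11), (np.float64(0.074), 12), (np.float64(0.078), 12), (np.float64(0.082), 22), (np.float64(0.086), 154), (np.float64(0.09), 236), (np.float64(0.094), 13)]
pr [(np.float64(-0.006), 286), (np.float64(-0.002), 3767), (np.float64(0.002), 1289), (np.float64(0.006), 35), (np.float64(0.01), 140), (np.float64(0.014), 61), (np.float64(0.018), 19), (np.float64(0.022), 38), (np.float64(0.026), 172), (np.float64(0.03), 77), (np.float64(0.034), 29), (np.float64(0.038), 23), (np.float64(0.042), 24), (np.float64(0.046), 20), (np.float64(0.05), 45), (np.float64(0.054), 39), (np.float64(0.058), 34), (np.
[... 256 characters left out ...]
loat64(0.102), 295)]
charger 601 ((567.7517700195312, -214.60464477539062), (76.55828094482422, 76.34040069580078), 81.73426055908203) zmed 0.04853761405504066
pack 430 ((567.5309448242188, -214.4888153076172), (59.6407470703125, 49.84861373901367), 81.92201232910156) zmed 0.09037090071481924
heads 73 ((567.4610595703125, -210.96913146972656), (52.76082229614258, 48.58843994140625), 80.44830322265625) zmed 0.06858615105740277
printer 3041 ((534.601318359375, 189.80186462402344), (130.8154754638672, 160.334716796875), 73.9367446899414) zmed 0.08864133818712454
bay 784 ((538.4739379882812, 188.16619873046875), (115.51416778564453, 144.0822296142578), 75.68302154541016) zmed 0.10142955754931765
```

View pics/crop0.png

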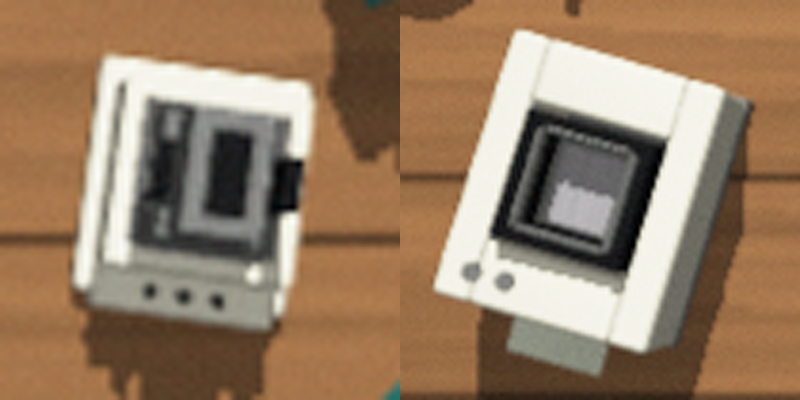

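The crop shows the grey pack top at about top (325,196), with its two black heads to the left and right, so its y axis runs along image-horizontal. In the bay crop the black rim is around (580,190) and the steel plate sits in the hole. The heads' direction agrees with the depth rectangle (59.6 x 49.8 mm, y axis at 81.9°). I'll cross-check once with the side view and colour, then start moving.

```bash
python3 - <<'E'
from h import *
import pickle
s=pickle.load(open('top.pkl','rb')); q=pickle.load(open('side.pkl','rb'))
print('pack top ray',onplane(s,324.9-.4,195.6-.4,.090))
def rect(P,m,name):
    r=cv2.minAreaRect((P[m][:,:2]*1000).astype(np.float32)); print(name,m.sum(),np.round(r[0],1),np.round(r[1],1),round(r[2],1),'z',np.percentile(P[m][:,2],[5,50,95]).round(4))
for n,c in(('top',s),('side',q)):
    P=cloud(c); ok=c['depth']>0; z=P[...,2]
    near=lambda x,y,r:ok&(np.hypot(P[...,0]-x,P[...,1]-y)<r)
    rect(P,near(.5675,-.2145,.045)&(z>.083),n+' pack')
    rect(P,near(.5346,.1898,.12)&(z>.085)&(z<.092),n+' deck')
    rect(P,near(.5346,.1898,.055)&(z>.0965),n+' bay')
    w=near(.5346,.1898,.12)&(z>.084)&(z<.094)&(c['frame'].min(-1)>150); rect(P,w,n+' deckwhite')
    blk=near(.5346,.1898,.055)&(z>.096)&(c['frame'].max(-1)<60); rect(P,blk,n+' bayblack')
E
```

```text
pack top ray [ 0.5663114  -0.21537467  0.09      ]
top pack 419 [ 567.5 -214.5] [59.6 49.9] 81.7 z [0.0867 0.0905 0.0936]
top deck 2701 [534.6 189.1] [129.9 159.9] 73.7 z [0.0861 0.0886 0.0911]
top bay 697 [534.8 189.7] [76.9 75.9] 73.9 z [0.0982 0.1017 0.1044]
top deckwhite 2542 [534.6 189.5] [129.6 159.8] 73.9 z [0.086  0.0886 0.0913]
top bayblack 385 [534.4 188.5] [74.3 75.9] 74.1 z [0.0982 0.1019 0.1046]
side pack 481 [ 565.8 -214.6] [59.7 50.3] 82.0 z [0.0848 0.0897 0.0922]
side deck 1162 [532.9 189.2] [136.  159.1] 74.1 z [0.0859 0.0884 0.0908]
side bay 346 [532.8 189.8] [78.7 76.4] 73.9 z [0.0974 0.1013 0.1039]
side deckwhite 891 [533.3 188.2] [129.1 158. ] 73.7 z [0.086  0.0884 0.0907]
side bayblack 163 [532.7 188.1] [75.9 75.8] 73.3 z [0.0967 0.101  0.1037]
```

servo_tool(moves=[{"dp":[0,0,0],"turn":[0,0,-0.12],"gripper":0},{"dp":[0,0,0],"turn":[0,0,-0.12],"gripper":0},{"dp":[0,0,0],"turn":[0,0,-0.12],"gripper":0},{"dp":[0,0,0],"turn":[0,0,-0.12],"gripper":0},{"dp":[0,0,0],"turn":[0,0,-0.12],"gripper":0},{"dp":[0,0,0],"turn":[0,0,-0.12],"gripper":0},{"dp":[0,0,0],"turn":[0,0,-0.12],"gripper":0},{"dp":[0,0,0],"turn":[0,0,-0.12],"gripper":0},{"dp":[0,0,0],"turn":[0,0,-0.12],"gripper":0},{"dp":[0,0,0],"turn":[0,0,-0.12],"gripper":0}], force=20)

```text
clock: 0.93
ee_pos: [0.1899, -0.4621, 0.2308]
tcp_rot: [[-0.025, 1.0, -0.0], [1.0, 0.025, 0.001], [0.001, -0.0, -1.0]]
contact_force: [-0.2, -0.4, 0.3]
opening: 0.0851
gripper_force: 0.0
```

servo_tool(moves=[{"dp":[0,0,0],"turn":[0,0,-0.124],"gripper":0},{"dp":[0,0,0],"turn":[0,0,-0.124],"gripper":0},{"dp":[0,0,0],"turn":[0,0,-0.124],"gripper":0},{"dp":[0,0,0],"turn":[0,0,-0.124],"gripper":0},{"dp":[0,0,0],"turn":[0,0,-0.124],"gripper":0},{"dp":[0,0,0],"turn":[0,0,-0.124],"gripper":0},{"dp":[0,0,0],"turn":[0,0,-0.124],"gripper":0},{"dp":[0,0,0],"turn":[0,0,-0.124],"gripper":0},{"dp":[0,0,0],"turn":[0,0,-0.124],"gripper":0},{"dp":[0,0,0],"turn":[0,0,-0.124],"gripper":0}])

```text
clock: 1.77
ee_pos: [0.1899, -0.4621, 0.2308]
tcp_rot: [[-0.954, 0.301, -0.0], [0.301, 0.954, 0.001], [0.001, 0.001, -1.0]]
contact_force: [-0.0, 0.2, 0.6]
opening: 0.085
gripper_force: 0.0
```

```bash
cat >> h.py <<'E'
PACK=np.array([.5667,-.2146]); PA=81.9; BAY=np.array([.5337,.1893]); BA=73.9
def togo(xy,z,yang):
    o=get_obs(); R=np.array(o['tcp_rot']); p=np.array(o['ee_pos'])
    a=np.radians(yang); y=np.array([np.cos(a),np.sin(a),0]); zz=np.array([0,0,-1.]); T=np.stack([np.cross(y,zz),y,zz],1)
    from scipy.spatial.transform import Rotation as Q
    d=np.array([*xy,z])-p
    print('t',o['clock'],'pos',p.round(4),'tool dp now',(R.T@d).round(4),'dp after turn',(T.T@d).round(4),'turn',Q.from_matrix(R.T@T).as_rotvec().round(4),'q',np.round(o['qpos'],1),'F',np.round(o['contact_force'],1),'op',round(o['opening'],4),'gf',round(o['gripper_force'],1))
E
python3 -c "
from h import *
togo(PACK,.16,PA)"
```

```text
t 1.7667 pos [ 0.1899 -0.4621  0.2308] tool dp now [-0.2849  0.3494  0.0709] dp after turn [-0.3382  0.2982  0.0708] turn [ 0.001  -0.0007 -0.1643] q [-67.7  13.8   0.2  76.5   0.  -50.2] F [-0.   0.2  0.6] op 0.085 gf 0.0
```

servo_tool(moves=[{"dp":[0,0,0],"turn":[0,0,-0.082],"gripper":0},{"dp":[0,0,0],"turn":[0,0,-0.082],"gripper":0},{"dp":[-0.021,0.0185,0],"turn":[0,0,0],"gripper":0},{"dp":[-0.021,0.0185,0],"turn":[0,0,0],"gripper":0},{"dp":[-0.021,0.0185,0],"turn":[0,0,0],"gripper":0},{"dp":[-0.021,0.0185,0],"turn":[0,0,0],"gripper":0},{"dp":[-0.021,0.0185,0],"turn":[0,0,0],"gripper":0},{"dp":[-0.021,0.0185,0],"turn":[0,0,0],"gripper":0},{"dp":[-0.021,0.0185,0],"turn":[0,0,0],"gripper":0},{"dp":[-0.021,0.0185,0],"turn":[0,0,0],"gripper":0}])

```text
clock: 2.6
ee_pos: [0.3787, -0.3397, 0.2309]
tcp_rot: [[-0.989, 0.147, -0.001], [0.147, 0.989, 0.001], [0.001, 0.001, -1.0]]
contact_force: [-0.1, -0.4, 0.3]
opening: 0.0857
gripper_force: 0.0
```

servo_tool(moves=[{"dp":[-0.021,0.0185,0],"turn":[0,0,0],"gripper":0},{"dp":[-0.021,0.0185,0],"turn":[0,0,0],"gripper":0},{"dp":[-0.021,0.0185,0],"turn":[0,0,0],"gripper":0},{"dp":[-0.021,0.0185,0],"turn":[0,0,0],"gripper":0},{"dp":[-0.021,0.0185,0],"turn":[0,0,0],"gripper":0},{"dp":[-0.021,0.0185,0.02],"turn":[0,0,0],"gripper":0},{"dp":[-0.021,0.0185,0.02],"turn":[0,0,0],"gripper":0},{"dp":[-0.015,0.0185,0.02],"turn":[0,0,0],"gripper":0},{"dp":[0,0,0.01],"turn":[0,0,0],"gripper":0},{"dp":[0,0,0],"turn":[0,0,0],"gripper":0}])

```text
clock: 3.43
ee_pos: [0.5584, -0.2164, 0.1572]
tcp_rot: [[-0.989, 0.145, -0.007], [0.145, 0.989, 0.003], [0.008, 0.001, -1.0]]
contact_force: [-0.8, -0.1, 0.2]
opening: 0.0854
gripper_force: 0.0
```

```bash
python3 -c "
from h import *
togo(PACK,.055,PA)
s=snap('top'); t=s['frame'][130:260,255:385]; 
q=snap('side'); u=q['frame'][170:300,220:350]
cv2.imwrite('pics/app.png',np.hstack([cv2.resize(x,(390,390),interpolation=cv2.INTER_CUBIC) for x in(t,u)]))"
```

```text
t 3.4333 pos [ 0.5584 -0.2164  0.1572] tool dp now [-0.0087  0.0029  0.1021] dp after turn [-0.008   0.003   0.1022] turn [ 0.0014 -0.0076 -0.0039] q [-21.2  27.5   9.1  72.   -0.  -12.9] F [-0.8 -0.1  0.2] op 0.0854 gf 0.0
```

View pics/app.png

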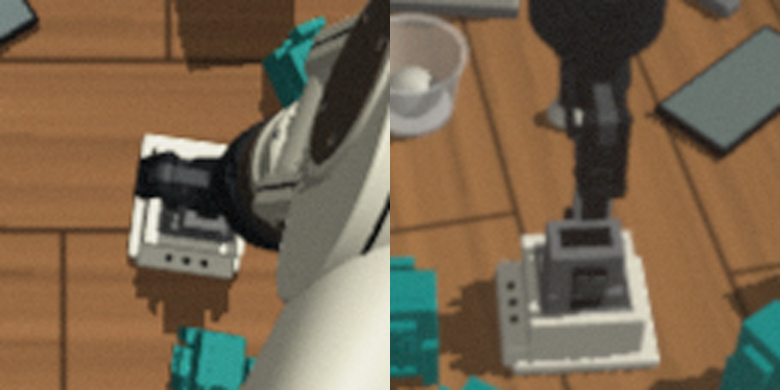

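The tool is above the pack, and the finger in the left half, near (170,175), lines up with the charger. The lag is still being made up, so I'll correct and come down in steps.

servo_tool(moves=[{"dp":[0,0,0],"turn":[0,0,0],"gripper":0},{"dp":[0,0,0],"turn":[0,0,0],"gripper":0},{"dp":[0,0,0],"turn":[0,0,0],"gripper":0},{"dp":[0,0,0.01],"turn":[0,0,0],"gripper":0},{"dp":[0,0,0.01],"turn":[0,0,0],"gripper":0},{"dp":[0,0,0.01],"turn":[0,0,0],"gripper":0},{"dp":[0,0,0.01],"turn":[0,0,0],"gripper":0},{"dp":[0,0,0],"turn":[0,0,0],"gripper":0},{"dp":[0,0,0],"turn":[0,0,0],"gripper":0},{"dp":[0,0,0],"turn":[0,0,0],"gripper":0}])

```text
clock: 4.37
ee_pos: [0.56, -0.2183, 0.1211]
tcp_rot: [[-0.989, 0.147, -0.0], [0.147, 0.989, 0.0], [0.0, 0.0, -1.0]]
contact_force: [0.1, -0.2, 0.6]
opening: 0.0857
gripper_force: 0.0
```

```bash
python3 -c "
from h import *
togo(PACK,.055,PA)"
```

```text
t 4.3667 pos [ 0.56   -0.2183  0.1211] tool dp now [-0.0061  0.0046  0.0661] dp after turn [-0.0061  0.0046  0.0661] turn [ 0.0001 -0.0004 -0.0064] q [-21.3  28.9   5.7  66.8   0.  -12.8] F [ 0.1 -0.2  0.6] op 0.0857 gf 0.0
```

servo_tool(moves=[{"dp":[-0.006,0.0046,0],"turn":[0,0,-0.0064],"gripper":0},{"dp":[0,0,0.01],"turn":[0,0,0],"gripper":0},{"dp":[0,0,0.012],"turn":[0,0,0],"gripper":0},{"dp":[0,0,0.012],"turn":[0,0,0],"gripper":0},{"dp":[0,0,0.012],"turn":[0,0,0],"gripper":0},{"dp":[0,0,0.012],"turn":[0,0,0],"gripper":0},{"dp":[0,0,0.01],"turn":[0,0,0],"gripper":0},{"dp":[0,0,0],"turn":[0,0,0],"gripper":0},{"dp":[0,0,0],"turn":[0,0,0],"gripper":0},{"dp":[0,0,0],"turn":[0,0,0],"gripper":0}])

```text
clock: 5.2
ee_pos: [0.5671, -0.2148, 0.0538]
tcp_rot: [[-0.99, 0.141, 0.001], [0.141, 0.99, -0.0], [-0.001, -0.0, -1.0]]
contact_force: [-0.2, 0.1, 0.0]
opening: 0.0854
gripper_force: 0.0
```

```bash
python3 -c "
from h import *
togo(PACK,.053,PA)
s=snap('top'); t=s['frame'][150:240,275:365]; 
q=snap('side'); u=q['frame'][190:300,230:340]
cv2.imwrite('pics/app2.png',np.hstack([cv2.resize(x,(390,390),interpolation=cv2.INTER_CUBIC) for x in(t,u)]))"
```

```text
t 5.2 pos [ 0.5671 -0.2148  0.0538] tool dp now [0.0005 0.0001 0.0008] dp after turn [0.0005 0.0001 0.0008] turn [-0.0002  0.001   0.0001] q [-20.7  32.8   1.5  58.6   0.  -12.6] F [-0.2  0.1  0. ] op 0.0854 gf 0.0
```

View pics/app2.png

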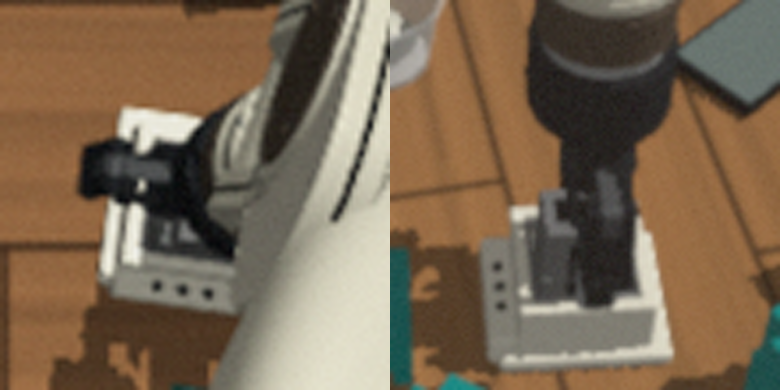

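The fingers straddle the heads. In the side crop the near finger at (603,250) lies over the pack's centre line once its nearer position is allowed for. Next I close with 20 N in small steps, rising slightly to offset the pads' swing.

servo_tool(moves=[{"dp":[0,0,0],"turn":[0,0,0],"gripper":0.1},{"dp":[0,0,0],"turn":[0,0,0],"gripper":0.15},{"dp":[0,0,0],"turn":[0,0,0],"gripper":0.2},{"dp":[0,0,0],"turn":[0,0,0],"gripper":0.24},{"dp":[0,0,0],"turn":[0,0,0],"gripper":0.26},{"dp":[0,0,0],"turn":[0,0,0],"gripper":0.27},{"dp":[0,0,0],"turn":[0,0,0],"gripper":0.27},{"dp":[0,0,0],"turn":[0,0,0],"gripper":0.27},{"dp":[0,0,0],"turn":[0,0,0],"gripper":0.27},{"dp":[0,0,0],"turn":[0,0,0],"gripper":0.27}], force=20)

```text
clock: 6.13
ee_pos: [0.5666, -0.2146, 0.0533]
tcp_rot: [[-0.99, 0.141, -0.0], [0.141, 0.99, 0.0], [0.0, 0.0, -1.0]]
contact_force: [0.2, -0.1, -0.5]
opening: 0.0622
gripper_force: 0.0
```

servo_tool(moves=[{"dp":[0,0,0],"turn":[0,0,0],"gripper":0.29},{"dp":[0,0,0],"turn":[0,0,0],"gripper":0.305},{"dp":[0,0,-0.0001],"turn":[0,0,0],"gripper":0.32},{"dp":[0,0,-0.0002],"turn":[0,0,0],"gripper":0.33},{"dp":[0,0,-0.0002],"turn":[0,0,0],"gripper":0.34},{"dp":[0,0,-0.0002],"turn":[0,0,0],"gripper":0.35},{"dp":[0,0,-0.0001],"turn":[0,0,0],"gripper":0.36},{"dp":[0,0,0],"turn":[0,0,0],"gripper":0.36},{"dp":[0,0,0],"turn":[0,0,0],"gripper":0.36},{"dp":[0,0,0],"turn":[0,0,0],"gripper":0.36}])

```text
clock: 6.97
ee_pos: [0.5666, -0.2147, 0.0541]
tcp_rot: [[-0.99, 0.141, 0.0], [0.141, 0.99, -0.0], [-0.0, -0.0, -1.0]]
contact_force: [-0.5, -0.1, 1.5]
opening: 0.0548
gripper_force: 5.2
```

servo_tool(moves=[{"dp":[0,0,-0.0001],"turn":[0,0,0],"gripper":0.37},{"dp":[0,0,-0.0001],"turn":[0,0,0],"gripper":0.38},{"dp":[0,0,-0.0002],"turn":[0,0,0],"gripper":0.39},{"dp":[0,0,-0.0001],"turn":[0,0,0],"gripper":0.4},{"dp":[0,0,-0.0002],"turn":[0,0,0],"gripper":0.41},{"dp":[0,0,-0.0001],"turn":[0,0,0],"gripper":0.42},{"dp":[0,0,-0.0001],"turn":[0,0,0],"gripper":0.43},{"dp":[0,0,-0.0001],"turn":[0,0,0],"gripper":0.44},{"dp":[0,0,0],"turn":[0,0,0],"gripper":0.45},{"dp":[0,0,0],"turn":[0,0,0],"gripper":0.45}])

```text
clock: 7.8
ee_pos: [0.5668, -0.2147, 0.0555]
tcp_rot: [[-0.99, 0.141, 0.001], [0.141, 0.99, -0.0], [-0.001, -0.0, -1.0]]
contact_force: [-0.5, 0.8, 4.9]
opening: 0.0472
gripper_force: 9.5
```

servo_tool(moves=[{"dp":[0,0,0],"turn":[0,0,0],"gripper":0.47},{"dp":[0,0,-0.0002],"turn":[0,0,0],"gripper":0.49},{"dp":[0,0,-0.0003],"turn":[0,0,0],"gripper":0.52},{"dp":[0,0,-0.0003],"turn":[0,0,0],"gripper":0.55},{"dp":[0,0,0],"turn":[0,0,0],"gripper":0.55},{"dp":[0,0,0],"turn":[0,0,0],"gripper":0.55},{"dp":[0,0,-0.0005],"turn":[0,0,0],"gripper":0.55},{"dp":[0,0,-0.0005],"turn":[0,0,0],"gripper":0.55},{"dp":[0,0,-0.0005],"turn":[0,0,0],"gripper":0.55},{"dp":[0,0,0],"turn":[0,0,0],"gripper":0.55}], force=30)

```text
clock: 8.63
ee_pos: [0.5662, -0.2144, 0.0567]
tcp_rot: [[-0.99, 0.141, -0.001], [0.141, 0.99, 0.001], [0.001, 0.0, -1.0]]
contact_force: [0.8, 0.5, 0.8]
opening: 0.0438
gripper_force: 30.9
```

servo_tool(moves=[{"dp":[0,0,-0.0005],"turn":[0,0,0],"gripper":0.55},{"dp":[0,0,-0.0005],"turn":[0,0,0],"gripper":0.55},{"dp":[0,0,-0.0005],"turn":[0,0,0],"gripper":0.55},{"dp":[0,0,-0.0005],"turn":[0,0,0],"gripper":0.55},{"dp":[0,0,-0.0005],"turn":[0,0,0],"gripper":0.55},{"dp":[0,0,-0.0005],"turn":[0,0,0],"gripper":0.55},{"dp":[0,0,-0.0005],"turn":[0,0,0],"gripper":0.55},{"dp":[0,0,-0.0005],"turn":[0,0,0],"gripper":0.55},{"dp":[0,0,0],"turn":[0,0,0],"gripper":0.55},{"dp":[0,0,0],"turn":[0,0,0],"gripper":0.55}])

```text
clock: 9.47
ee_pos: [0.5666, -0.2146, 0.0615]
tcp_rot: [[-0.99, 0.141, 0.0], [0.141, 0.99, -0.0], [-0.0, -0.0, -1.0]]
contact_force: [-0.5, -0.6, -2.2]
opening: 0.0438
gripper_force: 30.7
```

servo_tool(moves=[{"dp":[0,0,-0.002],"turn":[0,0,0],"gripper":0.55},{"dp":[0,0,-0.004],"turn":[0,0,0],"gripper":0.55},{"dp":[0,0,-0.004],"turn":[0,0,0],"gripper":0.55},{"dp":[0,0,-0.004],"turn":[0,0,0],"gripper":0.55},{"dp":[0,0,-0.004],"turn":[0,0,0],"gripper":0.55},{"dp":[0,0,-0.004],"turn":[0,0,0],"gripper":0.55},{"dp":[0,0,-0.004],"turn":[0,0,0],"gripper":0.55},{"dp":[0,0,-0.004],"turn":[0,0,0],"gripper":0.55},{"dp":[0,0,-0.005],"turn":[0,0,0],"gripper":0.55},{"dp":[0,0,-0.005],"turn":[0,0,0],"gripper":0.55}])

```text
clock: 10.3
ee_pos: [0.5665, -0.2146, 0.1018]
tcp_rot: [[-0.99, 0.141, -0.0], [0.141, 0.99, 0.0], [0.0, 0.0, -1.0]]
contact_force: [-0.6, -0.1, -1.0]
opening: 0.0439
gripper_force: 30.8
```

servo_tool(moves=[{"dp":[0,0,-0.01],"turn":[0,0,0],"gripper":0.55},{"dp":[0,0,-0.015],"turn":[0,0,0],"gripper":0.55},{"dp":[0,0,-0.015],"turn":[0,0,0],"gripper":0.55},{"dp":[0,0,-0.015],"turn":[0,0,0],"gripper":0.55},{"dp":[0,0,-0.015],"turn":[0,0,0],"gripper":0.55},{"dp":[0,0,-0.015],"turn":[0,0,0],"gripper":0.55},{"dp":[0,0,-0.015],"turn":[0,0,0],"gripper":0.55},{"dp":[0,0,-0.01],"turn":[0,0,0],"gripper":0.55},{"dp":[0,0,0],"turn":[0,0,0],"gripper":0.55},{"dp":[0,0,0],"turn":[0,0,0],"gripper":0.55}])

```text
clock: 11.13
ee_pos: [0.5669, -0.2148, 0.2121]
tcp_rot: [[-0.99, 0.141, 0.001], [0.141, 0.99, -0.001], [-0.002, -0.0, -1.0]]
contact_force: [-0.4, 0.4, -2.1]
opening: 0.0437
gripper_force: 30.9
```

```bash
python3 - <<'E'
from h import *
togo(BAY,.21,BA)
for n in('side',):
    q=snap(n); P=cloud(q); p=np.array(get_obs()['ee_pos'])
    m=(q['depth']>0)&(np.hypot(P[...,0]-p[0],P[...,1]-p[1])<.05)&(P[...,2]>p[2]-.06)&(P[...,2]<p[2]+.03)
    v,u=np.nonzero(m); print(n,m.sum(),'pack lowest z',np.percentile(P[m][:,2],[1,50,99]),u.min(),u.max(),v.min(),v.max())
    c=q['frame'][max(0,v.min()-60):v.max()+40,u.min()-40:u.max()+40]; cv2.imwrite('pics/lift.png',cv2.resize(c,None,fx=3,fy=3,interpolation=cv2.INTER_CUBIC)[:600,:800])
E
```

```text
t 11.1333 pos [ 0.5669 -0.2148  0.2121] tool dp now [0.0899 0.3954 0.0018] dp after turn [0.144  0.379  0.0021] turn [-0.0002  0.0016  0.1396] q [-20.7  26.4  15.7  79.1  -0.  -12.6] F [-0.4  0.4 -2.1] op 0.0437 gf 30.9
side 771 pack lowest z [0.16817682 0.20257755 0.24016824] 274 305 190 231
```

View pics/lift.png

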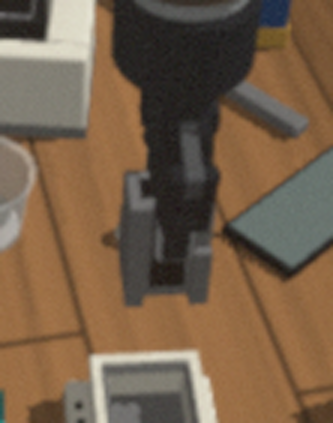

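The pack is out of the charger, upright between the fingers (crop (165,240)), and the charger pocket is empty at (150,400). Now carry it to the bay.

servo_tool(moves=[{"dp":[0,0,0],"turn":[0,0,0.07],"gripper":0.55},{"dp":[0,0,0],"turn":[0,0,0.07],"gripper":0.55},{"dp":[0.008,0.021,0],"turn":[0,0,0],"gripper":0.55},{"dp":[0.01,0.026,0],"turn":[0,0,0],"gripper":0.55},{"dp":[0.01,0.026,0],"turn":[0,0,0],"gripper":0.55},{"dp":[0.01,0.026,0],"turn":[0,0,0],"gripper":0.55},{"dp":[0.01,0.026,0],"turn":[0,0,0],"gripper":0.55},{"dp":[0.01,0.026,0],"turn":[0,0,0],"gripper":0.55},{"dp":[0.01,0.026,0],"turn":[0,0,0],"gripper":0.55},{"dp":[0.01,0.026,0],"turn":[0,0,0],"gripper":0.55}])

```text
clock: 12.02
ee_pos: [0.5469, 0.0033, 0.21]
tcp_rot: [[-0.961, 0.278, -0.003], [0.278, 0.961, 0.0], [0.003, -0.001, -1.0]]
contact_force: [1.3, -0.7, -1.4]
opening: 0.0435
gripper_force: 30.9
```

servo_tool(moves=[{"dp":[0.01,0.026,0],"turn":[0,0,0],"gripper":0.55},{"dp":[0.01,0.026,0],"turn":[0,0,0],"gripper":0.55},{"dp":[0.01,0.026,0],"turn":[0,0,0],"gripper":0.55},{"dp":[0.01,0.026,0],"turn":[0,0,0],"gripper":0.55},{"dp":[0.01,0.026,0],"turn":[0,0,0],"gripper":0.55},{"dp":[0.01,0.026,0],"turn":[0,0,0],"gripper":0.55},{"dp":[0.006,0.02,0],"turn":[0,0,0],"gripper":0.55},{"dp":[0,0,0],"turn":[0,0,0],"gripper":0.55},{"dp":[0,0,0],"turn":[0,0,0],"gripper":0.55},{"dp":[0,0,0],"turn":[0,0,0],"gripper":0.55}])

```text
clock: 12.85
ee_pos: [0.5329, 0.1889, 0.2103]
tcp_rot: [[-0.961, 0.278, -0.002], [0.278, 0.961, -0.001], [0.002, -0.002, -1.0]]
contact_force: [0.4, -0.5, -1.1]
opening: 0.0438
gripper_force: 30.9
```

```bash
python3 -c "
from h import *
togo(BAY,.16,BA)"
```

```text
t 12.85 pos [0.5329 0.1889 0.2103] tool dp now [-0.0008  0.0007  0.0503] dp after turn [-0.0007  0.0006  0.0503] turn [-0.0018 -0.0016 -0.0003] q [19.5 21.9  8.4 76.7 -0.  35.7] F [ 0.4 -0.5 -1.1] op 0.0438 gf 30.9
```

servo_tool(moves=[{"dp":[-0.0007,0.0006,0.01],"turn":[0,0,0],"gripper":0.55},{"dp":[0,0,0.012],"turn":[0,0,0],"gripper":0.55},{"dp":[0,0,0.012],"turn":[0,0,0],"gripper":0.55},{"dp":[0,0,0.01],"turn":[0,0,0],"gripper":0.55},{"dp":[0,0,0.006],"turn":[0,0,0],"gripper":0.55},{"dp":[0,0,0.005],"turn":[0,0,0],"gripper":0.55},{"dp":[0,0,0.003],"turn":[0,0,0],"gripper":0.55},{"dp":[0,0,0],"turn":[0,0,0],"gripper":0.55},{"dp":[0,0,0],"turn":[0,0,0],"gripper":0.55},{"dp":[0,0,0],"turn":[0,0,0],"gripper":0.55}])

```text
clock: 13.68
ee_pos: [0.5348, 0.19, 0.154]
tcp_rot: [[-0.961, 0.278, 0.001], [0.278, 0.961, 0.0], [-0.001, 0.001, -1.0]]
contact_force: [-0.5, 0.4, -0.9]
opening: 0.0438
gripper_force: 30.9
```

```bash
python3 -c "
from h import *
togo(BAY,.128,BA)
s=snap('top'); t=s['frame'][155:265,90:200]; 
q=snap('side'); u=q['frame'][70:180,190:300]
cv2.imwrite('pics/ins.png',np.hstack([cv2.resize(x,(390,390),interpolation=cv2.INTER_CUBIC) for x in(t,u)]))"
```

```text
t 13.6833 pos [0.5348 0.19   0.154 ] tool dp now [ 0.0009 -0.001   0.026 ] dp after turn [ 0.0009 -0.001   0.026 ] turn [ 0.0007  0.001  -0.0003] q [19.6 23.8  2.7 68.9  0.  35.7] F [-0.5  0.4 -0.9] op 0.0438 gf 30.9
```

View pics/ins.png

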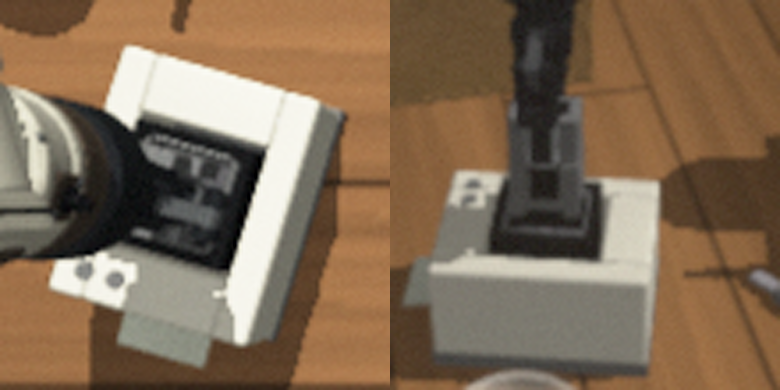

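The pack's foot sits just above the bay and looks centred in both views: top crop around (195,190), side crop foot (545,215) over the black rim at 490–600. Next is a slow descent while I watch the force.

servo_tool(moves=[{"dp":[0.0008,-0.0008,0.002],"turn":[0,0,0],"gripper":0.55},{"dp":[0,0,0.002],"turn":[0,0,0],"gripper":0.55},{"dp":[0,0,0.002],"turn":[0,0,0],"gripper":0.55},{"dp":[0,0,0.002],"turn":[0,0,0],"gripper":0.55},{"dp":[0,0,0.002],"turn":[0,0,0],"gripper":0.55},{"dp":[0,0,0.002],"turn":[0,0,0],"gripper":0.55},{"dp":[0,0,0.001],"turn":[0,0,0],"gripper":0.55},{"dp":[0,0,0.001],"turn":[0,0,0],"gripper":0.55},{"dp":[0,0,0],"turn":[0,0,0],"gripper":0.55},{"dp":[0,0,0],"turn":[0,0,0],"gripper":0.55}])

```text
clock: 14.62
ee_pos: [0.5334, 0.1893, 0.1394]
tcp_rot: [[-0.961, 0.278, -0.0], [0.278, 0.961, -0.0], [0.0, -0.0, -1.0]]
contact_force: [0.1, 0.4, -0.9]
opening: 0.0436
gripper_force: 30.9
```

servo_tool(moves=[{"dp":[0,0,0.002],"turn":[0,0,0],"gripper":0.55},{"dp":[0,0,0.002],"turn":[0,0,0],"gripper":0.55},{"dp":[0,0,0.002],"turn":[0,0,0],"gripper":0.55},{"dp":[0,0,0.002],"turn":[0,0,0],"gripper":0.55},{"dp":[0,0,0.002],"turn":[0,0,0],"gripper":0.55},{"dp":[0,0,0.002],"turn":[0,0,0],"gripper":0.55},{"dp":[0,0,0.001],"turn":[0,0,0],"gripper":0.55},{"dp":[0,0,0.001],"turn":[0,0,0],"gripper":0.55},{"dp":[0,0,0],"turn":[0,0,0],"gripper":0.55},{"dp":[0,0,0],"turn":[0,0,0],"gripper":0.55}])

```text
clock: 15.45
ee_pos: [0.5334, 0.1893, 0.1254]
tcp_rot: [[-0.961, 0.278, -0.0], [0.278, 0.961, -0.0], [0.0, -0.0, -1.0]]
contact_force: [0.5, 0.2, -1.3]
opening: 0.0438
gripper_force: 30.9
```

servo_tool(moves=[{"dp":[0,0,0.001],"turn":[0,0,0],"gripper":0.55},{"dp":[0,0,0.001],"turn":[0,0,0],"gripper":0.55},{"dp":[0,0,0.001],"turn":[0,0,0],"gripper":0.55},{"dp":[0,0,0.001],"turn":[0,0,0],"gripper":0.55},{"dp":[0,0,0.001],"turn":[0,0,0],"gripper":0.55},{"dp":[0,0,0.001],"turn":[0,0,0],"gripper":0.55},{"dp":[0,0,0.001],"turn":[0,0,0],"gripper":0.55},{"dp":[0,0,0.001],"turn":[0,0,0],"gripper":0.55},{"dp":[0,0,0],"turn":[0,0,0],"gripper":0.55},{"dp":[0,0,0],"turn":[0,0,0],"gripper":0.55}])

```text
clock: 16.28
ee_pos: [0.5333, 0.1893, 0.1173]
tcp_rot: [[-0.961, 0.278, -0.0], [0.278, 0.961, -0.0], [0.0, -0.0, -1.0]]
contact_force: [0.5, -0.1, -1.2]
opening: 0.044
gripper_force: 30.9
```

servo_tool(moves=[{"dp":[0,0,0.0005],"turn":[0,0,0],"gripper":0.55},{"dp":[0,0,0.0005],"turn":[0,0,0],"gripper":0.55},{"dp":[0,0,0.0005],"turn":[0,0,0],"gripper":0.55},{"dp":[0,0,0.0005],"turn":[0,0,0],"gripper":0.55},{"dp":[0,0,0.0005],"turn":[0,0,0],"gripper":0.55},{"dp":[0,0,0.0005],"turn":[0,0,0],"gripper":0.55},{"dp":[0,0,0.0005],"turn":[0,0,0],"gripper":0.55},{"dp":[0,0,0.0005],"turn":[0,0,0],"gripper":0.55},{"dp":[0,0,0],"turn":[0,0,0],"gripper":0.55},{"dp":[0,0,0],"turn":[0,0,0],"gripper":0.55}])

```text
clock: 17.12
ee_pos: [0.5334, 0.1893, 0.1139]
tcp_rot: [[-0.961, 0.278, 0.0], [0.278, 0.961, 0.0], [-0.0, 0.0, -1.0]]
contact_force: [-1.5, 0.2, 3.0]
opening: 0.0438
gripper_force: 31.7
```

servo_tool(moves=[{"dp":[0,0,0.0005],"turn":[0,0,0],"gripper":0.55},{"dp":[0,0,0.0005],"turn":[0,0,0],"gripper":0.55},{"dp":[0,0,0.0005],"turn":[0,0,0],"gripper":0.55},{"dp":[0,0,0.0005],"turn":[0,0,0],"gripper":0.55},{"dp":[0,0,0.0005],"turn":[0,0,0],"gripper":0.55},{"dp":[0,0,0.0005],"turn":[0,0,0],"gripper":0.55},{"dp":[0,0,0],"turn":[0,0,0],"gripper":0.55},{"dp":[0,0,0],"turn":[0,0,0],"gripper":0.55},{"dp":[0,0,0],"turn":[0,0,0],"gripper":0.55},{"dp":[0,0,0],"turn":[0,0,0],"gripper":0.55}])

```text
clock: 17.95
ee_pos: [0.5335, 0.1893, 0.1113]
tcp_rot: [[-0.961, 0.278, 0.001], [0.278, 0.961, 0.0], [-0.001, 0.0, -1.0]]
contact_force: [-3.3, -1.0, 7.9]
opening: 0.0439
gripper_force: 32.7
```

servo_tool(moves=[{"dp":[0,0,0.0005],"turn":[0,0,0],"gripper":0.55},{"dp":[0,0,0.0005],"turn":[0,0,0],"gripper":0.55},{"dp":[0,0,0.0005],"turn":[0,0,0],"gripper":0.55},{"dp":[0,0,0.0005],"turn":[0,0,0],"gripper":0.55},{"dp":[0,0,0.0005],"turn":[0,0,0],"gripper":0.55},{"dp":[0,0,0.0003],"turn":[0,0,0],"gripper":0.55},{"dp":[0,0,0],"turn":[0,0,0],"gripper":0.55},{"dp":[0,0,0],"turn":[0,0,0],"gripper":0.55},{"dp":[0,0,0],"turn":[0,0,0],"gripper":0.55},{"dp":[0,0,0],"turn":[0,0,0],"gripper":0.55}])

```text
clock: 18.78
ee_pos: [0.5335, 0.1893, 0.1093]
tcp_rot: [[-0.961, 0.278, 0.001], [0.278, 0.961, 0.0], [-0.001, 0.001, -1.0]]
contact_force: [-3.8, -1.2, 11.7]
opening: 0.044
gripper_force: 33.5
```

servo_tool(moves=[{"dp":[0,0,0.0005],"turn":[0,0,0],"gripper":0.55},{"dp":[0,0,0.0005],"turn":[0,0,0],"gripper":0.55},{"dp":[0,0,0],"turn":[0,0,0],"gripper":0.55},{"dp":[0,0,0],"turn":[0,0,0],"gripper":0.55},{"dp":[0,0,0],"turn":[0,0,0],"gripper":0.55},{"dp":[0,0,0],"turn":[0,0,0],"gripper":0.55},{"dp":[0,0,0],"turn":[0,0,0],"gripper":0.55},{"dp":[0,0,0],"turn":[0,0,0],"gripper":0.55},{"dp":[0,0,0],"turn":[0,0,0],"gripper":0.55},{"dp":[0,0,0],"turn":[0,0,0],"gripper":0.55}])

```text
clock: 19.62
ee_pos: [0.5335, 0.1893, 0.1086]
tcp_rot: [[-0.961, 0.278, 0.002], [0.278, 0.961, 0.0], [-0.001, 0.001, -1.0]]
contact_force: [-4.5, -1.6, 13.5]
opening: 0.0437
gripper_force: 33.8
```

servo_tool(moves=[{"dp":[0,0,0],"turn":[0,0,0],"gripper":0.49},{"dp":[0,0,0.0001],"turn":[0,0,0],"gripper":0.48},{"dp":[0,0,0.0001],"turn":[0,0,0],"gripper":0.47},{"dp":[0,0,0.0001],"turn":[0,0,0],"gripper":0.46},{"dp":[0,0,0.0002],"turn":[0,0,0],"gripper":0.45},{"dp":[0,0,0],"turn":[0,0,0],"gripper":0.45},{"dp":[0,0,0],"turn":[0,0,0],"gripper":0.45},{"dp":[0,0,0],"turn":[0,0,0],"gripper":0.45},{"dp":[0,0,0],"turn":[0,0,0],"gripper":0.45},{"dp":[0,0,0],"turn":[0,0,0],"gripper":0.45}])

```text
clock: 20.45
ee_pos: [0.5335, 0.1893, 0.1079]
tcp_rot: [[-0.961, 0.278, 0.001], [0.278, 0.961, 0.0], [-0.001, 0.001, -1.0]]
contact_force: [-5.2, -1.1, 11.5]
opening: 0.0469
gripper_force: 11.0
```

servo_tool(moves=[{"dp":[0,0,0.0005],"turn":[0,0,0],"gripper":0.44},{"dp":[0,0,0.0005],"turn":[0,0,0],"gripper":0.42},{"dp":[0,0,0.0005],"turn":[0,0,0],"gripper":0.4},{"dp":[0,0,0.0003],"turn":[0,0,0],"gripper":0.385},{"dp":[0,0,0.0002],"turn":[0,0,0],"gripper":0.37},{"dp":[0,0,0],"turn":[0,0,0],"gripper":0.37},{"dp":[0,0,0],"turn":[0,0,0],"gripper":0.37},{"dp":[0,0,0],"turn":[0,0,0],"gripper":0.37},{"dp":[0,0,0],"turn":[0,0,0],"gripper":0.37},{"dp":[0,0,0],"turn":[0,0,0],"gripper":0.37}])

```text
clock: 21.28
ee_pos: [0.5344, 0.1896, 0.1056]
tcp_rot: [[-0.961, 0.278, 0.003], [0.278, 0.961, 0.001], [-0.002, 0.002, -1.0]]
contact_force: [-2.1, -0.6, 8.8]
opening: 0.0536
gripper_force: 5.8
```

servo_tool(moves=[{"dp":[0,0,0.0002],"turn":[0,0,0],"gripper":0.36},{"dp":[0,0,0.0002],"turn":[0,0,0],"gripper":0.35},{"dp":[0,0,0.0002],"turn":[0,0,0],"gripper":0.34},{"dp":[0,0,0],"turn":[0,0,0],"gripper":0.32},{"dp":[0,0,0],"turn":[0,0,0],"gripper":0.28},{"dp":[0,0,0],"turn":[0,0,0],"gripper":0.2},{"dp":[0,0,0],"turn":[0,0,0],"gripper":0.1},{"dp":[0,0,0],"turn":[0,0,0],"gripper":0},{"dp":[0,0,0],"turn":[0,0,0],"gripper":0},{"dp":[0,0,0],"turn":[0,0,0],"gripper":0}])

```text
clock: 22.12
ee_pos: [0.5333, 0.1893, 0.1033]
tcp_rot: [[-0.961, 0.278, -0.0], [0.278, 0.961, -0.0], [0.0, -0.0, -1.0]]
contact_force: [-0.4, 0.1, 0.0]
opening: 0.0854
gripper_force: 0.0
```

servo_tool(moves=[{"dp":[0,0,-0.004],"turn":[0,0,0],"gripper":0},{"dp":[0,0,-0.01],"turn":[0,0,0],"gripper":0},{"dp":[0,0,-0.015],"turn":[0,0,0],"gripper":0},{"dp":[0,0,-0.02],"turn":[0,0,0],"gripper":0},{"dp":[0,0,-0.02],"turn":[0,0,0],"gripper":0},{"dp":[0,0,-0.02],"turn":[0,0,0],"gripper":0},{"dp":[0,0,-0.02],"turn":[0,0,0],"gripper":0},{"dp":[0,-0.02,-0.015],"turn":[0,0,0],"gripper":0},{"dp":[0,-0.03,0],"turn":[0,0,0],"gripper":0},{"dp":[0,-0.03,0],"turn":[0,0,0],"gripper":0}])

```text
clock: 22.95
ee_pos: [0.512, 0.1125, 0.23]
tcp_rot: [[-0.961, 0.276, 0.004], [0.276, 0.961, 0.001], [-0.004, 0.002, -1.0]]
contact_force: [0.4, -0.7, -0.6]
opening: 0.0852
gripper_force: 0.0
```

servo_tool(moves=[{"dp":[0,-0.03,0],"turn":[0,0,0],"gripper":0},{"dp":[0,-0.03,0],"turn":[0,0,0],"gripper":0},{"dp":[0,-0.03,0],"turn":[0,0,0],"gripper":0},{"dp":[0,-0.03,0],"turn":[0,0,0],"gripper":0},{"dp":[0,-0.03,0],"turn":[0,0,0],"gripper":0},{"dp":[0,-0.03,0],"turn":[0,0,0],"gripper":0},{"dp":[0,0,0],"turn":[0,0,0],"gripper":0},{"dp":[0,0,0],"turn":[0,0,0],"gripper":0},{"dp":[0,0,0],"turn":[0,0,0],"gripper":0},{"dp":[0,0,0],"turn":[0,0,0],"gripper":0}])

```text
clock: 23.78
ee_pos: [0.4616, -0.0598, 0.228]
tcp_rot: [[-0.961, 0.277, 0.001], [0.277, 0.961, 0.0], [-0.001, 0.0, -1.0]]
contact_force: [0.2, -0.0, -0.7]
opening: 0.085
gripper_force: 0.0
```

```bash
python3 - <<'E'
from h import *
o=get_obs(); print(o['clock'],o['ee_pos'],o['contact_force'])
im=[]
for n,(v0,u0,k) in(('top',(155,90,110)),('side',(70,190,110))):
    s=snap(n); P=cloud(s); z=P[...,2]; near=lambda r:(s['depth']>0)&(np.hypot(P[...,0]-.5337,P[...,1]-.1893)<r)
    m=near(.045)&(z>.125); r=cv2.minAreaRect((P[m][:,:2]*1000).astype(np.float32)); print(n,'pack',r,'z top',np.percentile(z[m],[50,70,80,90,95]).round(4))
    b=near(.055)&(z>.0965)&(z<.108)&(s['frame'].max(-1)<70); print('rim',np.median(z[b]))
    im.append(cv2.resize(s['frame'][v0:v0+k,u0:u0+k],(400,400),interpolation=cv2.INTER_CUBIC))
cv2.imwrite('pics/end.png',np.hstack(im))
E
```

```text
23.7833 [ 0.46160185 -0.0597591   0.22800316] [ 0.19351811 -0.02567709 -0.70893429]
top pack ((533.9231567382812, 188.3399200439453), (59.87398910522461, 50.09694290161133), 73.82206726074219) z top [0.1445 0.1455 0.1461 0.1469 0.1475]
rim 0.10185812072682288
side pack ((535.2047119140625, 187.04977416992188), (62.736717224121094, 42.97270202636719), 75.82991027832031) z top [0.1433 0.1448 0.1454 0.1464 0.147 ]
rim 0.10153026367445693
```

View pics/end.png

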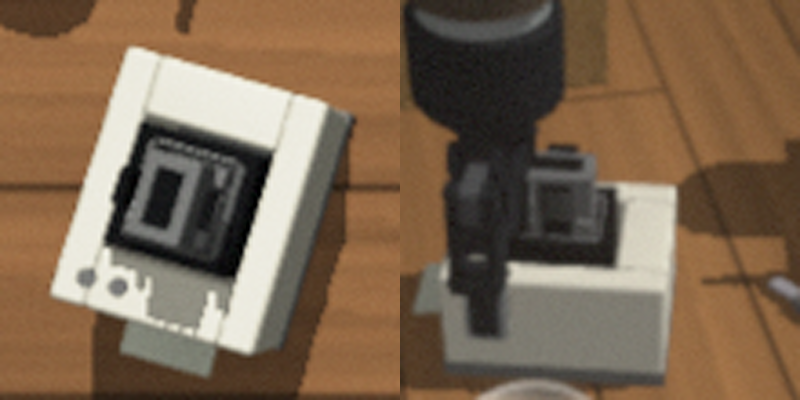

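The pack sits square in the bay (top crop (190,195)). Its top is at about 0.144 m, which matches the latched height (rim + 43 mm); unlatched it would be at about 0.147 m or higher. The heads measure 59.9 mm over both, against 59.6 mm at the start, so both tabs are out. The robot is clear, so I'm handing in.

```bash
python3 -c "
from h import *
print(manip.finish_job())"
```

```text
the job is handed in; nothing more can be done
None
```

I moved the pack from the charger to the printer's bay, let go of it, and handed the job in at about 24 s; the camera shows it at latched height with both tabs sprung out, but the hand-in gave no verdict.

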